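Load a sample rack through the analyser's lane gate

ROBOT

A 6-joint arm with a two-finger parallel gripper is mounted at the origin on the work surface. World frame = base frame: x ahead of the robot, y to its left, z up, the work surface at z = 0. Lengths are in m, angles in rad, forces in N, time in s.
With the tool pointing down it reaches from about 0.375 to 0.9 m from the base axis. Payload 3.1 kg.
Tool frame: the origin (TCP) lies between the finger pads; the fingertips stand 22 mm ahead of it and the grasp point (between the pads) lies 3 mm ahead of it; z points along the fingers, y is the line along which they close (so a half turn about z gives the same grasp; the last joint's range is limited). The gripper opens to 87 mm and grips with 3 to 60 N. Pads are 19 mm wide; open, the fingers measure 117 mm over their backs; the gripper's body (75 mm by 190 mm) begins 51 mm behind the grasp point.
Start: joints at [1.058, 0.527, 1.433, -0, 1.181, -0.178], TCP at [0.205, 0.59, 0.245] pointing down, gripper open.
Joint ranges: [-3.08, 3.08], [-0.75, 2.2], [0.22, 2.44], [-1.43, 4.57], [0, 2.65], [-2.85, 2.85]. Speed limits (rad/s): [2.79, 2.79, 3.14, 3.14, 3.14, 3.14].

INTERFACE

Orientations are given as a unit quaternion [x, y, z, w].
In Python, from rig import get_obs, camera, get_calibration, hand_in, cut_out gives the robot as it stands.
- The arm moves only by the shell command python3 -m inch 'ROWS' [OPENING] [FORCE]. ROWS is JSON, one flat list of numbers, 6 for each row, row after row: the shift along the tool's x, y, z scaled (see below), then the turn, a rotation vector about the tool's x, y, z scaled (see below). A call has 1 to 20 rows; each row is the pose to reach, as a shift and turn from the pose commanded when the call began, along the tool's axes at that moment; what a row does not reach only later rows make up. The controller multiplies each number of a shift by 0.08 m and each number of a turn by 90 degrees. A row lasts 1/12 s, in which the tool goes at most 41.7 mm and 7.16 degrees, less where a joint would pass 70% of its speed; a pose out of reach is approached as far as the arm can. A call with a number of a shift or a turn outside -1 to 1 is refused whole. A call with a gripper value outside its range is refused whole. OPENING is the finger opening in mm, from 0 to 87, set as the call begins (- or left out, the last holds). The fingers move at their own pace and stop on an object; FORCE is the grip in N (left out, the last holds). Time passes only in rows, so rows that repeat a pose let the fingers close. It gives the time, the measured TCP pose, the force, the opening and the grip force at its end, in the units of the state.
- get_obs(): the state, without advancing time (a new reading comes with each control period).
- camera(name): name is "scene" or "side" or "wrist"; returns the picture (384x512x3 uint8, red, green, blue); there is no depth.
- get_calibration(name): a dict with "vertical_fov" (degrees; the focal length in pixels is half the picture's height over the tangent of half this angle, whatever the lens; pixels are square), "cx", "cy" (the principal point, pixels), "D" ([k1, k2, p1, p2, k3] as OpenCV has them; the pictures are not rectified), "T" (4x4, takes a point from camera to world coordinates). Camera axes: x right, y down, z forward; pixel columns grow to the right and rows downward; lengths in m; the calibration is good to about 2 mm. A picture is of the moment at which its call begins: read the wrist's pose just before it. get_calibration takes no time and is no camera call; for the wrist camera it gives the pose at the moment of the call.
- hand_in(): hands the job in; it is judged then, once.
Trained networks look in the newest picture that a camera, given by its name, has taken for a name from the list of things; names that differ only in an ending like _2 or _b are one class to them, and where a whole thing is asked for, a point or a joint stands for the part that bears it (a point fixed in the world has none). Each returns a list of dicts, best first, with "conf" (0 to 1); they miss things now and then, are a little off and sometimes report something else, mostly with a low value. They report only what shows in the picture. A call takes as long as a camera call.
- cut_out(camera, thing): "region" (384x512 bool, what is visible of it) and "bbox" ([left, top, right, bottom] in pixels, round what is visible of it).
The state is a dict: "time": time; "q": joint angles; "joint_velocities": joint speeds; "joint_torque": joint torques, N m; "position": TCP position; "tool_rot": TCP orientation; "ft_force": force on the tool from outside, world axes, zero at the start; "moment": the same for the moment, N m; "grip_width": finger opening in m; "grip_force": force on a finger pad.
Only numpy, scipy, OpenCV 4.12 (cv2) and the standard library are available. Lean on these libraries where they do the work, as an engineer would, in place of code of your own. Each camera call takes 0.05 s, during which the arm holds its last target. There are 200 camera calls.

TASK

Load the rack that holds the five tubes into the analyser: set it down in the loading lane in front of the sprung gate, push it along the lane through the gate, and go on pushing gently until you feel it come firmly home against the stop hidden under the hood, without ramming the stop. Then lift clear so that the gate swings shut behind the rack, and leave the rack standing upright at the stop. Leave the empty rack and the other things on the table alone.

Things in the scene. Friction and masses are not known exactly. Their poses are not given: they have to be found in the camera images.
- rack: the rack to load: white plastic tube rack, 170 mm long (its x), 30 mm wide (its y), 55 mm high, about 0.3 kg, five capped tubes in a row along its middle, cap tops at 83 mm. Origin: centre of its underside, z up. Both ends are alike (upright flat faces at x = +-85 mm), either may go first. Grip it across its 30 mm width, for instance at mid length
- empty_rack: a rack of the same shape without tubes; not wanted, leave it alone. Origin: centre of its underside
- analyser: white benchtop analyser, fixed to the table, with a straight open-topped loading lane. Origin: table level, on the lane's centre line, at the gate. x points along the lane into the machine (the push direction), y to the left of that, z up. Lane floor 6 mm above the origin, from x = -205 mm to under the hood. Housing from x = 255 mm on, 210 mm high, y = -75 to 190 mm
- lane_front (a point): on the lane floor, where the middle of the rack's underside goes when set down in front of the gate: 105 mm before the gate, 10 mm more or less is no matter (axes as the analyser's). Two rails guide the rack: 34 mm apart, with outward-flared lips, 18 mm high over the floor and 48 mm apart at the top edge. Before the gate nothing else stands above the lane
- gate_pin (a point): top of the gate's hinge pin, 70 mm above the table, at x = 0, y = +26 mm of the analyser frame. The hinge post (y = +25 to +39 mm) and the jamb opposite (y = -20 to -31 mm) stand beside the lane, 64 mm high
- gate (a joint): the sprung gate: an aluminium flap across the lane (42 mm long, 22 to 62 mm above the table) on an upright hinge pin. 0 = shut, grows to 1.5 rad as it swings into the machine, and only that way. A spring shuts it: about 0.6 N at its free edge starts it, 1.6 N holds it open. It drags along the side of what passes and shuts once that is 45 mm past the gate or lifted out of its way
- hood_mouth (a point): on the lane floor at the front edge of the hood, 185 mm past the gate (axes as the analyser's). The hood is 90 mm wide and 112 mm high over the table; its tunnel is 48 mm wide, its roof 92 mm over the lane floor
- plunger (a joint): rack-present plunger in the stop's rubber face (6 N/mm, springs back), pushed in by the rack's leading end: 0 = free, 0.006 m = rack touching the rubber; its own spring under 0.3 N. The stop lies under the hood, at a different place each time, 218 to 268 mm past the gate: feel for it slowly, press 6 to 10 N, let off slowly; over 20 N spoils the feeder. A rack let go stays by its friction
- spray_bottle: white round bottle, 54 mm across, 150 mm high, standing; leave alone. Origin: centre of its underside
- lancet_box: cardboard box 90 x 60 x 45 mm; leave alone. Origin: centre of its underside
- dish: steel bowl 100 mm across, 32 mm high; leave alone. Origin: centre of its underside
- swab_jar: glass jar with white lid, 68 mm across, 85 mm high; leave alone. Origin: centre of its underside
- tape_roll: white roll of tape, 70 mm across, 22 mm high; leave alone. Origin: centre of its underside
- marker: marker pen, 130 mm long, 16 mm thick, lying; leave alone. Origin: its underside at mid length

How it is judged:
On the way, in this order (a step that is already met when the one before it is completed fails the run):
1. the rack stands in the lane in front of the gate (x of rack in the frame of analyser between -0.135 and -0.085 m and y of rack in the frame of analyser between -0.005 and 0.005 m and z of rack in the frame of analyser below 0.011 m and angle between rack's own z axis and vertical below 0.1 rad and angle between the x axis of rack and the x axis of analyser, either way round below 0.08 rad), for 0.2 s.
2. the rack, standing in the lane, is in the gateway and has pushed the gate open (x of rack in the frame of analyser between -0.05 and 0.06 m and y of rack in the frame of analyser between -0.006 and 0.006 m and z of rack in the frame of analyser below 0.014 m and value of joint gate above 0.9 rad), for 0.1 s.
3. the rack, past the gate, is pressed home against the stop (more than 5 N on the analyser) (x of rack in the frame of analyser above 0.128 m and value of joint plunger above 0.005 m and contact force between rack and analyser above 5 N), for 0.05 s.
At the end, for the whole second after the job is handed in: the rack stands upright and still on the lane floor between the rails, past the gate, its leading end within 2.5 mm of the stop (plunger pushed in more than 3.5 of its 6 mm), and the gate has swung shut behind it (under 0.1 rad) (value of joint plunger above 0.0035 m and value of joint gate below 0.1 rad and x of rack in the frame of analyser above 0.128 m and y of rack in the frame of analyser between -0.005 and 0.005 m and z of rack in the frame of analyser below 0.01 m and angle between rack's own z axis and vertical below 0.08 rad and linear speed of rack below 0.01 m/s); the robot touches nothing.
It fails at once if the rack is rammed: more than 20 N between the rack and the analyser with its stop, once the rack is in the gate (x of rack in the frame of analyser above -0.07 m and contact force between rack and analyser above 20 N).
It fails at once if the loaded rack is tipped by more than 0.6 rad (angle between rack's own z axis and vertical above 0.6 rad).
It fails at once if the empty rack is moved by more than 20 mm (distance of empty_rack from where it was at the start of the episode above 0.02 m).
It fails at once if another thing on the table is moved by more than 25 mm (distance of any of spray_bottle, lancet_box, dish, swab_jar, tape_roll, marker from where it was at the start of the episode above 0.025 m).
It also fails if it takes over 61 s, if anything falls off the work surface, if the arm or the gripper's body presses on something with over 40 N, if the wrist force passes 120 N, or if a joint passes its speed limit or range.

## Working session

There is one attempt and no reset: what is moved stays moved. The work goes in short steps, Python scripts to look and compute and a shell command to move; the robot and the scene stay as the last step left them, time stands still between calls to the robot, and variables do not carry over. Pictures are saved under pics/ and viewed, at most 10 in all, crops included, and the job is handed in when it is done.

```bash
mkdir -p pics; ls
python3 - <<'E'
from rig import *
import cv2,numpy as np
o=get_obs();print(o['position'],o['tool_rot'],o['time'])
ims=[]
for c in ['scene','side']:
    im=camera(c)[:,:,::-1].copy()
    k=get_calibration(c);print(c,k['vertical_fov'],k['cx'],k['cy'],k['D'],np.round(k['T'],3).tolist())
    for t in ['rack','empty_rack','analyser','gate','gate_pin']:
        for r in cut_out(c,t)[:3]:
            print(c,t,round(r['conf'],2),r['bbox'])
    cv2.imwrite(f'pics/{c}0.png',im)
E
```

```text
pics
[0.20500107 0.58972028 0.24358124] [ 1.66639002e-01  9.86017403e-01 -9.97351655e-04 -3.59457427e-04] 0.0
scene 52.63223767704966 254.9044170161478 194.2559977327228 [0.0001015 0.        0.        0.        0.       ] [[-0.024, 0.682, -0.731, 1.214], [1.0, 0.027, -0.007, 0.156], [0.015, -0.73, -0.683, 0.645], [0.0, 0.0, 0.0, 1.0]]
scene rack 0.81 [252.5, 198.4, 333.8, 234.6]
scene empty_rack 0.82 [150.7, 205.1, 232.2, 238.0]
scene analyser 0.61 [1.7, 94.5, 308.5, 245.0]
scene gate_pin 0.86 [0.0, 96.2, 307.4, 245.9]
scene gate_pin 0.7 [138.0, 216.8, 169.5, 281.9]
side 42.66122092720079 244.74221787495327 191.53186904366197 [-0.06643153  0.          0.          0.          0.        ] [[-0.966, -0.183, 0.184, 0.397], [-0.259, 0.718, -0.645, 0.851], [-0.014, -0.671, -0.741, 0.872], [0.0, 0.0, 0.0, 1.0]]
side rack 0.66 [198.5, 189.9, 239.5, 268.2]
side rack 0.33 [237.5, 303.5, 292.5, 348.4]
side empty_rack 0.86 [229.3, 129.0, 251.8, 197.1]
side empty_rack 0.58 [193.6, 96.4, 212.9, 153.4]
side analyser 0.74 [241.3, 3.3, 356.1, 268.6]
side gate 0.73 [285.5, 174.4, 309.3, 193.6]
side gate 0.31 [227.2, 130.0, 250.9, 197.2]
side gate_pin 0.79 [244.9, 0.6, 356.5, 268.6]
```

View pics/scene0.png

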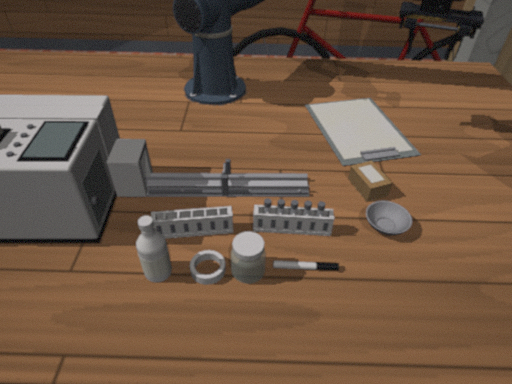

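View pics/side0.png

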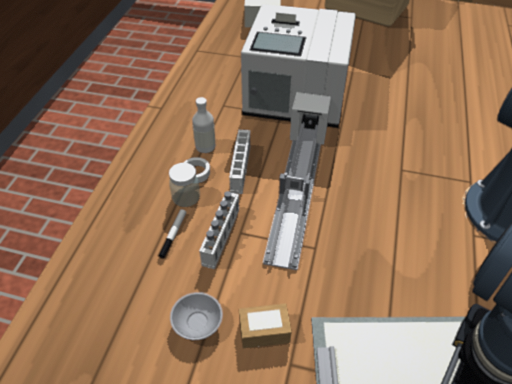

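The loaded rack is at scene (293,220) and side (220,228). The lane runs towards -y, with its front end at scene x≈308 and the gate at about (226,180). The empty rack is next to it at scene (193,222).

```bash
cat > h.py <<'E'
from rig import *
import cv2,numpy as np
def ray(c,uv,k=None):
    k=k or get_calibration(c); f=192/np.tan(np.radians(k['vertical_fov']/2))
    K=np.array([[f,0,k['cx']],[0,f,k['cy']],[0,0,1]]);T=np.array(k['T'])
    p=cv2.undistortPoints(np.array(uv,float).reshape(-1,1,2),K,np.array(k['D'],float)).reshape(-1,2)
    return T[:3,3],np.c_[p,np.ones(len(p))]@T[:3,:3].T
def onz(c,uv,z,k=None):
    o,d=ray(c,uv,k); return o+d*((z-o[2])/d[:,2])[:,None]
def proj(c,P,k=None):
    k=k or get_calibration(c); f=192/np.tan(np.radians(k['vertical_fov']/2))
    K=np.array([[f,0,k['cx']],[0,f,k['cy']],[0,0,1]]);W=np.linalg.inv(np.array(k['T']))
    return cv2.projectPoints(np.array(P,float).reshape(-1,3),cv2.Rodrigues(W[:3,:3])[0],W[:3,3],K,np.array(k['D'],float))[0].reshape(-1,2)
E
python3 - <<'E'
from h import *
np.set_printoptions(precision=3,suppress=True)
print('pin/post scene',onz('scene',[[227,162]],.07))
print('lane end rails scene',onz('scene',[[308,174],[308,193]],.024))
print('lane end rails side',onz('side',[[265,263],[299,268]],.024))
print('post side tops',onz('side',[[285,177],[308,180]],.064))
print('rack top scene corners',onz('scene',[[253,209],[332,211]],.055))
print('side caps ends',onz('side',[[211,236],[232,197]],.083))
im=camera('scene');camera('side')
m={}
for c in ['scene','side']:
    r=cut_out(c,'rack')[0]; m[c]=r['region']; print(c,r['bbox'])
from scipy.optimize import minimize
cal={c:get_calibration(c) for c in m}
def hull(c,p):
    a=p[2];R=np.array([[np.cos(a),-np.sin(a)],[np.sin(a),np.cos(a)]])
    P=[]
    for x in(-.085,.085):
        for y in(-.015,.015):
            for z in(0,.055):P.append([*(R@[x,y]+p[:2]),z])
    for x in(-.068,.068):
        for y in(-.007,.007):P.append([*(R@[x,y]+p[:2]),.083])
    q=proj(c,P,cal[c]);M=np.zeros((384,512),np.uint8)
    cv2.fillConvexPoly(M,np.round(cv2.convexHull(q.astype(np.float32))*16).astype(int),1,shift=4);return M>0
def cost(p):return -sum((hull(c,p)&m[c]).sum()/(hull(c,p)|m[c]).sum() for c in m)
best=min((minimize(cost,[*onz('scene',[[293,222]],.03)[0,:2],a],method='Nelder-Mead',options=dict(initial_simplex=None)) for a in(1.4,1.5,1.6,1.7)),key=lambda r:r.fun)
print(best.x,best.fun)
E
```

```text
pin/post scene [[0.488 0.081 0.07 ]]
lane end rails scene [[0.47  0.28  0.024]
 [0.54  0.274 0.024]]
lane end rails side [[0.516 0.294 0.024]
 [0.446 0.288 0.024]]
post side tops [[0.521 0.082 0.064]
 [0.468 0.078 0.064]]
rack top scene corners [[0.628 0.147 0.055]
 [0.628 0.316 0.055]]
side caps ends [[0.627 0.297 0.083]
 [0.615 0.186 0.083]]
scene [253.2, 198.6, 332.2, 234.5]
side [199.3, 191.6, 240.0, 270.0]
[0.632 0.231 1.551] -1.77363134792416
```

```bash
python3 -m inch '[-1,-1,0,0,0,0.8,-1,-1,0,0,0,0.8,-1,-1,0,0,0,0.8,-1,-1,0,0,0,0.8,-1,-1,0,0,0,0.8,-1,-1,0,0,0,0.8,-1,-1,0,0,0,0.8,-1,-1,0,0,0,0.8,-1,-1,0,0,0,0.8,-1,-1,0,0,0,0.8,-1,-1,0,0,0,0.8,-1,-1,0,0,0,0.8]' 87 && for i in 1; do
python3 -m inch '[-0.8,1,0,0,0,0,-0.8,1,0,0,0,0,-0.8,1,0,0,0,0]'
python3 -m inch '[-0.8,1,0,0,0,0,-0.8,1,0,0,0,0,-0.8,1,0,0,0,0]'
python3 -m inch '[-0.8,1,0,0,0,0,-0.8,1,0,0,0,0,-0.8,1,0,0,0,0]'
python3 -m inch '[-0.8,1,0,0,0,0,-0.8,1,0,0,0,0,-0.8,1,0,0,0,0,-0.8,1,0,0,0,0,-0.8,1,0,0,0,0,-0.8,1,0,0,0,0]'
done
python3 - <<'E'
from h import *
np.set_printoptions(precision=4,suppress=True)
from scipy.spatial.transform import Rotation as R
o=get_obs();k=get_calibration('wrist');im=camera('wrist');cv2.imwrite('pics/w1.png',im[:,:,::-1])
print(o['time'],o['position'],R.from_quat(o['tool_rot']).as_matrix().T,o['ft_force'],o['q']);print(k)
for t in['rack','empty_rack','gate','gate_pin','analyser']:
    print(t,[(round(r['conf'],2),r['bbox']) for r in cut_out('wrist',t)[:2]])
E
```

```text
time: 1.8
position: [0.2546, 0.4885, 0.2446]
tool_rot: [0.713, 0.701, 0.0, -0.0]
ft_force: [0.7, -0.2, -0.4]
grip_width: 0.087
grip_force: 0.0
time: 2.05
position: [0.3358, 0.4211, 0.2447]
tool_rot: [0.713, 0.701, 0.0, 0.001]
ft_force: [-0.2, -0.3, -0.5]
grip_width: 0.0867
grip_force: 0.0
time: 2.3
position: [0.4156, 0.3548, 0.2448]
tool_rot: [0.714, 0.7, 0.001, 0.001]
ft_force: [-0.0, 0.6, 0.5]
grip_width: 0.0869
grip_force: 0.0
time: 2.55
position: [0.4947, 0.2887, 0.2449]
tool_rot: [0.714, 0.7, 0.001, 0.001]
ft_force: [-0.7, 0.4, 0.3]
grip_width: 0.0869
grip_force: 0.0
time: 3.05
position: [0.5682, 0.2262, 0.2442]
tool_rot: [0.714, 0.7, -0.001, -0.001]
ft_force: [-0.4, 0.6, 0.7]
grip_width: 0.087
grip_force: 0.0
3.05 [0.5682 0.2262 0.2442] [[ 0.0192  0.9998  0.0002]
 [ 0.9998 -0.0192 -0.0018]
 [-0.0018  0.0002 -1.    ]] [-0.4393  0.5586  0.7248] [0.1961 0.5102 1.4669 0.0006 1.1662 0.2151]
{'vertical_fov': 68.18098850602588, 'cx': 255.26602306937886, 'cy': 187.7350376529804, 'D': array([0.0094, 0.    , 0.    , 0.    , 0.    ]), 'T': array([[ 0.9998, -0.0179, -0.0075,  0.5699],
       [-0.0192, -0.9607, -0.2768,  0.3023],
       [-0.0022,  0.2769, -0.9609,  0.3862],
       [ 0.    ,  0.    ,  0.    ,  1.    ]])}
rack [(0.9, [287.4, 91.3, 329.0, 231.9])]
empty_rack [(0.6, [292.0, 240.5, 325.9, 303.6])]
gate [(0.92, [189.9, 280.1, 221.8, 288.9])]
gate_pin [(0.88, [166.1, 128.5, 239.9, 314.0])]
analyser []
```

View pics/w1.png

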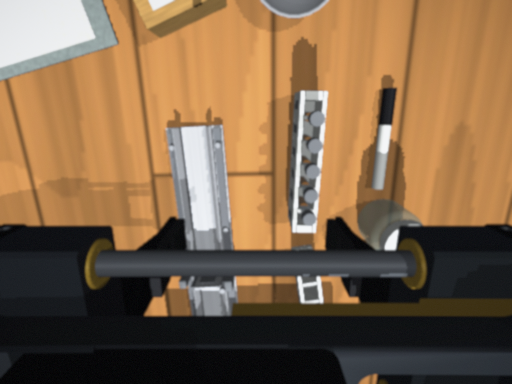

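The wrist picture shows the rack top from about (303,91) to (316,232), and the lane from (167,126)/(222,125) down to the gate at (205,284). I'll enlarge it to measure accurately.

Run:
```python
import cv2
im=cv2.imread('pics/w1.png')[85:325,150:345]
a=cv2.resize(im,None,fx=4,fy=4,interpolation=cv2.INTER_CUBIC)
cv2.imwrite('pics/w1a.png',a[:600])
cv2.imwrite('pics/w1b.png',a[500:])
```

```text
(no output)
```

View pics/w1a.png

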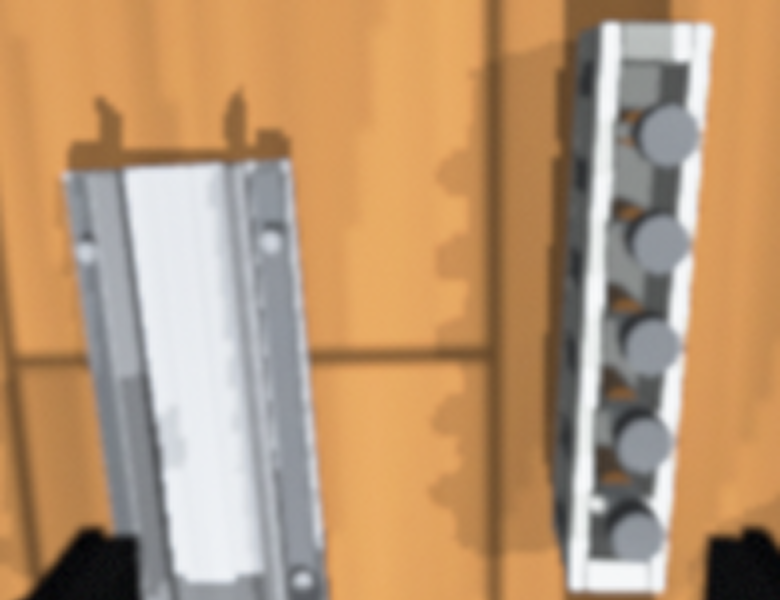

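View pics/w1b.png

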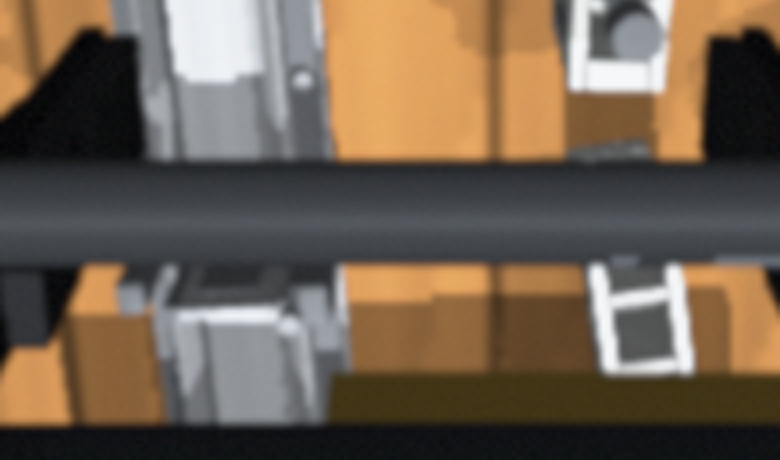

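Run:
```python
from h import *
np.set_printoptions(precision=4,suppress=True)
k=get_calibration('wrist')
def w(n,c,z):
    p=onz('wrist',(np.array(c,float)-.5+.5)/4+[149.625,84.625],z,k);print(n,p[:,:2].tolist() if 0 else p[:,:2].round(4).tolist())
    return p
r=w('rack',[(602,22),(712,25),(568,590),(662,592)],.055);m=r.mean(0);d=(r[0]+r[1]-r[2]-r[3]);print(m,np.arctan2(d[1],d[0]))
c=w('caps',[(668,135),(659,243),(651,343),(643,443),(635,532)],.083);print(c.mean(0))
d=c[0]-c[-1];print(np.arctan2(d[1],d[0]))
w('floor left',[(122,168),(177,575)],.006)
w('lip left top',[(90,172),(150,598)],.024)
w('lip right top',[(247,162),(288,598)],.024)
w('outer left z0/.006',[(65,172),(124,530)],.006)
w('outer right',[(290,160),(326,598)],.006)
w('outer right z0',[(290,160),(326,598)],.0)
w('gate top edge',[(175,810),(285,810)],.062)
w('empty',[(690,875),(605,875)],.055)
```

```text
rack [[0.6197, 0.3186], [0.6501, 0.3172], [0.6132, 0.1475], [0.6431, 0.1462]]
[0.6315 0.2324 0.055 ] 1.53137749628861
caps [[0.6333, 0.2891], [0.6321, 0.2611], [0.631, 0.2339], [0.6298, 0.2052], [0.6284, 0.1784]]
[0.6309 0.2335 0.083 ]
1.5266760722232755
floor left [[0.4705, 0.2784], [0.4771, 0.1331]]
lip left top [[0.4651, 0.2786], [0.4714, 0.1326]]
lip right top [[0.5144, 0.2807], [0.5195, 0.1317]]
outer left z0/.006 [[0.4517, 0.2775], [0.4594, 0.1511]]
outer right [[0.5258, 0.28], [0.531, 0.123]]
outer right z0 [[0.5251, 0.2797], [0.5303, 0.1201]]
gate top edge [[0.4835, 0.0739], [0.5199, 0.0732]]
empty [[0.6568, 0.0399], [0.6276, 0.0404]]
```

The checks agree with the given sizes: rack 170.6×30 mm, lip spacing 49 mm. The rack is at (0.631,0.233) with yaw 1.529. The lane axis yaw is about 1.61, and lane_front is about (0.493,0.180). Next I'll grasp the rack.

```bash
python3 -m inch '[0.1,0.786,0,0,0,0.0144,0.1,0.786,0,0,0,0.0144,0.1,0.786,0,0,0,0.0144,0.1,0.786,0,0,0,0.0144]' 64
python3 -m inch '[0,0,1,0,0,0,0,0,1,0,0,0,0,0,1,0,0,0]'
python3 -m inch '[0,0,1,0,0,0,0,0,1,0,0,0,0,0,1,0,0,0,0,0,1,0,0,0]'
python3 -m inch '[0,0,0.23,0,0,0,0,0,0.45,0,0,0,0,0,0.45,0,0,0,0,0,0.45,0,0,0]'
python3 -m inch '[0,0,0,0,0,0,0,0,0,0,0,0,0,0,0,0,0,0,0,0,0,0,0,0,0,0,0,0,0,0,0,0,0,0,0,0,0,0,0,0,0,0,0,0,0,0,0,0]' 0 20
```

```text
time: 3.68
position: [0.6326, 0.2329, 0.2442]
tool_rot: [0.722, 0.692, -0.0, -0.0]
ft_force: [-0.4, -0.3, 0.2]
grip_width: 0.069
grip_force: 0.0
time: 3.93
position: [0.6253, 0.2317, 0.1568]
tool_rot: [0.722, 0.692, -0.007, -0.005]
ft_force: [-1.2, -1.1, -1.0]
grip_width: 0.0644
grip_force: 0.0
time: 4.27
position: [0.6302, 0.2326, 0.0838]
tool_rot: [0.722, 0.692, -0.002, -0.002]
ft_force: [-0.3, 1.2, 0.0]
grip_width: 0.0637
grip_force: 0.0
time: 4.6
position: [0.6334, 0.233, 0.0515]
tool_rot: [0.722, 0.692, 0.001, 0.001]
ft_force: [1.0, 0.6, 0.7]
grip_width: 0.0641
grip_force: 0.0
time: 5.27
position: [0.6317, 0.2326, 0.0486]
tool_rot: [0.722, 0.692, -0.001, -0.0]
ft_force: [-2.0, 0.6, 2.4]
grip_width: 0.0297
grip_force: 20.0
```

```bash
python3 -m inch '[0,0,-0.4,0,0,0,0,0,-0.9,0,0,0,0,0,-0.9,0,0,0,0,0,-0.9,0,0,0]'
python3 -m inch '[-0.37,-0.43,0,0,0,0,-0.737,-0.853,0,0,0,0,-0.737,-0.853,0,0,0,0,-0.737,-0.853,0,0,0,0]'
python3 -m inch '[0,-0.43,0,0,0,-0.026,0,-0.853,0,0,0,-0.052,0,-0.853,0,0,0,-0.052,0,-0.853,0,0,0,-0.052,0,-0.853,0,0,0,-0.052,0,-0.853,0,0,0,-0.052]'
python3 - <<'E'
from h import *
o=get_obs();np.savez('k2',T=get_calibration('wrist')['T']);im=camera('wrist')[:,:,::-1];side=camera('side')[:,:,::-1]
print(o['position'],o['tool_rot'],o['ft_force'])
a=cv2.resize(im[60:260,170:340],None,fx=3,fy=3,interpolation=cv2.INTER_CUBIC)
b=cv2.resize(side[130:290,230:340],None,fx=2.6,fy=3.75,interpolation=cv2.INTER_CUBIC)
cv2.imwrite('pics/p2.png',np.hstack([a,b]));print(a.shape,b.shape)
E
```

```text
time: 5.6
position: [0.6342, 0.2329, 0.1225]
tool_rot: [0.722, 0.692, 0.002, 0.002]
ft_force: [-0.4, 0.7, -4.0]
grip_width: 0.0302
grip_force: 20.0
time: 5.93
position: [0.5548, 0.1746, 0.1174]
tool_rot: [0.723, 0.691, -0.005, -0.004]
ft_force: [0.3, -0.2, -3.4]
grip_width: 0.0295
grip_force: 20.0
time: 6.43
position: [0.495, 0.1798, 0.1201]
tool_rot: [0.693, 0.72, 0.001, 0.001]
ft_force: [0.1, -0.5, -3.3]
grip_width: 0.0299
grip_force: 20.0
[0.49497869 0.1798082  0.12012848] [6.93464447e-01 7.20490409e-01 6.12357719e-04 5.05569789e-04] [ 0.11963977 -0.53279834 -3.25940362]
(600, 510, 3) (600, 286, 3)
```

View pics/p2.png

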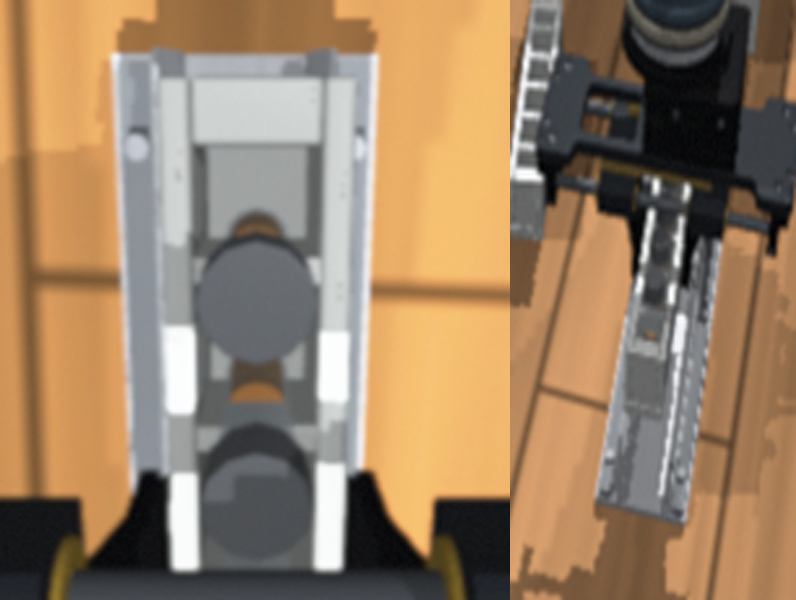

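The rack hangs above the lane. Its rear top corners are at crop (162,80) and (352,80), and the lane flanges are at (113,57) and (378,57).

Run:
```python
from h import *
np.set_printoptions(precision=4,suppress=True)
k=get_calibration('wrist')
w=lambda n,c,z:print(n,onz('wrist',np.array(c,float)/3+[169.67,59.67],z,k)[:,:2].round(4).tolist())
w('rack rear top',[(162,80),(355,80)],.1265)
w('caps',[(258,300),(257,505)],.1545)
w('lips',[(154,50),(335,50)],.024)
w('flange',[(113,57),(378,57)],.006)
w('flange low',[(133,475),(358,475)],.006)
```

```text
rack rear top [[0.4772, 0.2636], [0.5063, 0.2647]]
caps [[0.4927, 0.2358], [0.4937, 0.2073]]
lips [[0.4642, 0.2768], [0.5115, 0.2787]]
flange [[0.4506, 0.2762], [0.5252, 0.279]]
flange low [[0.4559, 0.1498], [0.5286, 0.1525]]
```

```bash
python3 -m inch '[0,-0.038,0.2,0,0,0,0,-0.038,0.4,0,0,0,0,-0.038,0.55,0,0,0,0,-0.038,0.65,0,0,0,0,-0.038,0.72,0,0,0,0,-0.038,0.77,0,0,0,0,-0.038,0.8,0,0,0,0,-0.038,0.8,0,0,0,0,-0.038,0.8,0,0,0]'
python3 -m inch '[0,0,0.012,0,0,0,0,0,0.025,0,0,0,0,0,0.025,0,0,0,0,0,0.025,0,0,0]'
```

```text
time: 7.28
position: [0.4907, 0.1795, 0.0569]
tool_rot: [0.693, 0.721, 0.0, 0.0]
ft_force: [0.7, 0.2, -3.3]
grip_width: 0.03
grip_force: 20.0
time: 7.62
position: [0.4904, 0.1795, 0.0548]
tool_rot: [0.693, 0.721, 0.0, 0.0]
ft_force: [-0.8, 0.4, -3.9]
grip_width: 0.0295
grip_force: 20.0
```

```bash
python3 -m inch '[0,0,0.006,0,0,0,0,0,0.012,0,0,0,0,0,0.012,0,0,0,0,0,0.012,0,0,0]'
python3 -m inch '[0,0,0.006,0,0,0,0,0,0.012,0,0,0,0,0,0.012,0,0,0,0,0,0.012,0,0,0]'
```

```text
time: 7.95
position: [0.4905, 0.1795, 0.0546]
tool_rot: [0.693, 0.721, 0.0, 0.0]
ft_force: [-1.1, -0.6, 5.0]
grip_width: 0.0298
grip_force: 20.0
time: 8.28
position: [0.4905, 0.1795, 0.0546]
tool_rot: [0.693, 0.721, 0.0, 0.0]
ft_force: [-2.4, 0.3, 12.9]
grip_width: 0.0299
grip_force: 20.0
```

```bash
python3 -m inch '[0,0,-0.02,0,0,0,0,0,-0.02,0,0,0,0,0,-0.02,0,0,0,0,0,-0.02,0,0,0]' 56
python3 -m inch '[0,0,-0.3,0,0,0,0,0,-0.7,0,0,0,0,0,-1,0,0,0,0,0,-1,0,0,0,0,0,-1,0,0,0]'
python3 -m inch '[0.5,0,0,0,0,0,0.75,0,0,0,0,0,0.75,0,0,0,0,0,0.75,0,0,0,0,0]' 0
python3 -m inch '[0.5,0,0,0,0,0,0.75,0,0,0,0,0,0.75,0,0,0,0,0,0.75,0,0,0,0,0,0.75,0,0,0,0,0]'
python3 - <<'E'
from h import *
np.set_printoptions(precision=4,suppress=True)
o=get_obs();im=camera('side')[:,:,::-1];camera('scene');im2=camera('wrist')[:,:,::-1]
print(o['position'],o['tool_rot'],o['ft_force'])
b=cv2.resize(im[120:300,210:340],None,fx=3,fy=3,interpolation=cv2.INTER_CUBIC)
c=cv2.resize(im2,(400,300))
cv2.imwrite('pics/p3.png',np.hstack([b,cv2.copyMakeBorder(c,0,240,0,0,0)]))
for cc in('side','scene'):print([(r['conf'],r['bbox']) for r in cut_out(cc,'rack')[:1]])
E
```

```text
time: 8.62
position: [0.4906, 0.1795, 0.0542]
tool_rot: [0.693, 0.721, 0.0, 0.0]
ft_force: [0.2, -0.1, -0.7]
grip_width: 0.0486
grip_force: 0.0
time: 9.03
position: [0.4913, 0.1796, 0.1353]
tool_rot: [0.693, 0.721, 0.001, 0.001]
ft_force: [-0.6, 0.3, 1.6]
grip_width: 0.0559
grip_force: 0.0
time: 9.37
position: [0.4869, 0.2399, 0.1327]
tool_rot: [0.693, 0.721, -0.001, -0.001]
ft_force: [0.3, 0.0, -0.5]
grip_width: 0.037
grip_force: 0.0
time: 9.78
position: [0.485, 0.298, 0.1333]
tool_rot: [0.694, 0.72, -0.001, -0.0]
ft_force: [1.1, 0.5, 0.9]
grip_width: 0.0049
grip_force: 0.0
[0.485  0.298  0.1333] [ 0.6935  0.7205 -0.0013 -0.0003] [1.0601 0.5001 0.8927]
[(0.63, [274.6, 236.3, 292.3, 261.3])]
[(0.72, [234.5, 156.3, 306.3, 184.1])]
```

View pics/p3.png

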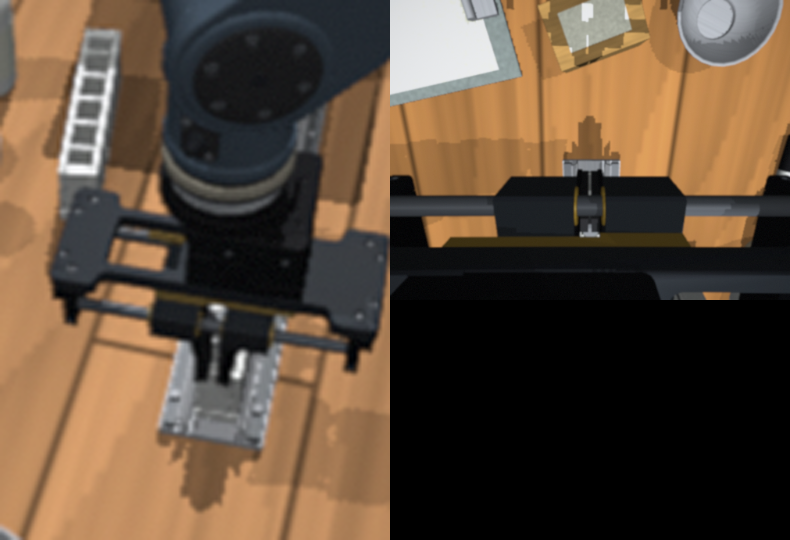

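```bash
python3 -m inch '[0,0,0.3,0,0,0,0,0,0.6,0,0,0,0,0,0.85,0,0,0,0,0,0.965,0,0,0,0,0,0.965,0,0,0,0,0,0.965,0,0,0]' 0 20
python3 -m inch '[-0.06,0,0,0,0,0,-0.12,0,0,0,0,0,-0.18,0,0,0,0,0,-0.24,0,0,0,0,0,-0.3,0,0,0,0,0,-0.36,0,0,0,0,0,-0.42,0,0,0,0,0,-0.48,0,0,0,0,0,-0.48,0,0,0,0,0]'
python3 -m inch '[-0.06,0,0,0,0,0,-0.12,0,0,0,0,0,-0.18,0,0,0,0,0,-0.24,0,0,0,0,0,-0.3,0,0,0,0,0,-0.36,0,0,0,0,0,-0.42,0,0,0,0,0,-0.48,0,0,0,0,0]'
```

```text
time: 10.53
position: [0.4858, 0.2991, 0.057]
tool_rot: [0.694, 0.72, -0.0, -0.0]
ft_force: [0.8, 1.2, 0.3]
grip_width: 0.0007
grip_force: 0.0
time: 11.28
position: [0.4873, 0.2601, 0.0571]
tool_rot: [0.694, 0.72, -0.0, 0.0]
ft_force: [0.6, -0.6, 0.7]
grip_width: 0.0003
grip_force: 0.0
time: 11.95
position: [0.4886, 0.2228, 0.057]
tool_rot: [0.694, 0.72, 0.0, -0.0]
ft_force: [0.8, 5.0, 1.7]
grip_width: 0.0003
grip_force: 2.3
```

```bash
python3 -m inch '[-0.04,0,0,0,0,0,-0.08,0,0,0,0,0,-0.12,0,0,0,0,0,-0.16,0,0,0,0,0,-0.2,0,0,0,0,0,-0.24,0,0,0,0,0]'
python3 -m inch '[-0.04,0,0,0,0,0,-0.08,0,0,0,0,0,-0.12,0,0,0,0,0,-0.16,0,0,0,0,0,-0.2,0,0,0,0,0,-0.24,0,0,0,0,0,-0.28,0,0,0,0,0,-0.32,0,0,0,0,0]'
python3 - <<'E'
from h import *
o=get_obs();im=camera('scene')[:,:,::-1];camera('side')
for cc in('side','scene'):
  for t in('rack','gate'):print(cc,t,[(round(r['conf'],2),r['bbox']) for r in cut_out(cc,t)[:2]])
cv2.imwrite('pics/p4.png',cv2.resize(im[120:260,90:330],None,fx=3.2,fy=3.2,interpolation=cv2.INTER_CUBIC))
E
```

```text
time: 12.45
position: [0.4893, 0.2031, 0.057]
tool_rot: [0.693, 0.721, -0.0, -0.0]
ft_force: [0.1, 4.2, 1.3]
grip_width: 0.0007
grip_force: 2.0
time: 13.12
position: [0.4903, 0.1775, 0.057]
tool_rot: [0.693, 0.721, -0.0, -0.0]
ft_force: [0.3, 4.0, 1.6]
grip_width: 0.0001
grip_force: 1.9
side rack [(0.63, [291.0, 210.6, 299.2, 225.1]), (0.55, [240.0, 6.4, 346.4, 270.8])]
side gate []
scene rack [(0.58, [191.8, 157.3, 261.8, 183.6])]
scene gate [(0.56, [206.5, 171.7, 219.7, 185.5])]
```

View pics/p4.png

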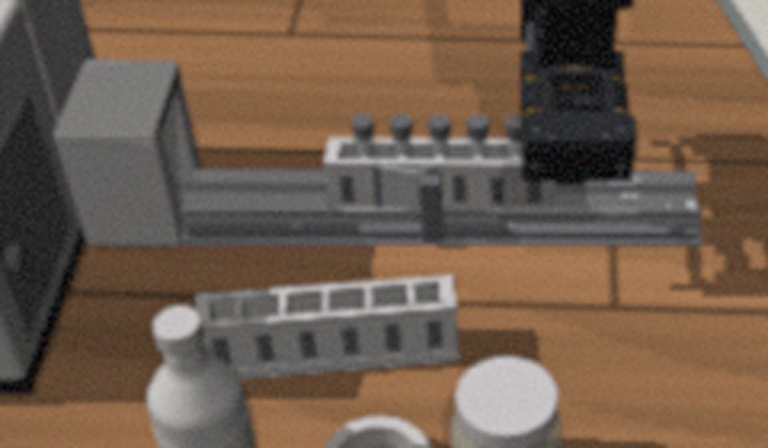

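The rack stands upright in the gateway with the gate fully open along its side (crop (400,185)). About 138 mm remain to the nearest possible stop, so I'll push another 110 mm and then feel for it slowly.

```bash
python3 -m inch '[-0.04,0,0,0,0,0,-0.08,0,0,0,0,0,-0.12,0,0,0,0,0,-0.16,0,0,0,0,0,-0.2,0,0,0,0,0,-0.24,0,0,0,0,0,-0.28,0,0,0,0,0,-0.32,0,0,0,0,0,-0.36,0,0,0,0,0,-0.4,0,0,0,0,0,-0.44,0,0,0,0,0,-0.48,0,0,0,0,0,-0.52,0,0,0,0,0,-0.56,0,0,0,0,0,-0.6,0,0,0,0,0,-0.64,0,0,0,0,0,-0.68,0,0,0,0,0,-0.7,0,0,0,0,0]'
python3 -m inch '[-0.04,0,0,0,0,0,-0.08,0,0,0,0,0,-0.12,0,0,0,0,0,-0.16,0,0,0,0,0,-0.2,0,0,0,0,0,-0.24,0,0,0,0,0,-0.28,0,0,0,0,0,-0.32,0,0,0,0,0,-0.36,0,0,0,0,0,-0.4,0,0,0,0,0,-0.44,0,0,0,0,0,-0.48,0,0,0,0,0,-0.52,0,0,0,0,0,-0.56,0,0,0,0,0,-0.6,0,0,0,0,0,-0.63,0,0,0,0,0,-0.65,0,0,0,0,0,-0.65,0,0,0,0,0]'
```

```text
time: 14.92
position: [0.4925, 0.1215, 0.057]
tool_rot: [0.693, 0.72, -0.0, -0.0]
ft_force: [-0.9, 2.5, -0.7]
grip_width: 0.0005
grip_force: 1.1
time: 16.42
position: [0.4949, 0.0694, 0.0571]
tool_rot: [0.693, 0.721, 0.0, 0.0]
ft_force: [-0.1, 0.9, -0.1]
grip_width: 0.0008
grip_force: 0.2
```

```bash
cat > ok.py <<'E'
import sys
from rig import get_obs
o=get_obs(); f=o['ft_force'][1]; print(round(o['time'],2),o['position'][1].round(4),round(f,2)); sys.exit(f>4)
E
python3 -m inch '[-0.02,0,0,0,0,0,-0.04,0,0,0,0,0,-0.06,0,0,0,0,0,-0.08,0,0,0,0,0,-0.1,0,0,0,0,0,-0.12,0,0,0,0,0,-0.14,0,0,0,0,0,-0.16,0,0,0,0,0,-0.18,0,0,0,0,0,-0.2,0,0,0,0,0]' >/dev/null && python3 ok.py &&
python3 -m inch '[-0.01,0,0,0,0,0,-0.02,0,0,0,0,0,-0.03,0,0,0,0,0,-0.04,0,0,0,0,0]' >/dev/null && python3 ok.py &&
python3 -m inch '[-0.01,0,0,0,0,0,-0.02,0,0,0,0,0,-0.03,0,0,0,0,0,-0.04,0,0,0,0,0]' >/dev/null && python3 ok.py &&
python3 -m inch '[-0.01,0,0,0,0,0,-0.02,0,0,0,0,0,-0.03,0,0,0,0,0,-0.04,0,0,0,0,0]' >/dev/null && python3 ok.py &&
python3 -m inch '[-0.01,0,0,0,0,0,-0.02,0,0,0,0,0,-0.03,0,0,0,0,0,-0.04,0,0,0,0,0]' >/dev/null && python3 ok.py &&
python3 -m inch '[-0.01,0,0,0,0,0,-0.02,0,0,0,0,0,-0.03,0,0,0,0,0,-0.04,0,0,0,0,0]' >/dev/null && python3 ok.py &&
python3 -m inch '[-0.01,0,0,0,0,0,-0.02,0,0,0,0,0,-0.03,0,0,0,0,0,-0.04,0,0,0,0,0]' >/dev/null && python3 ok.py &&
python3 -m inch '[-0.01,0,0,0,0,0,-0.02,0,0,0,0,0,-0.03,0,0,0,0,0,-0.04,0,0,0,0,0]' >/dev/null && python3 ok.py
```

```text
17.25 0.0538 4.23True
```

```bash
sed -i 's/f>4)/int(f>5.2))/' ok.py
python3 -m inch '[0,0,0,0,0,0,0,0,0,0,0,0]' >/dev/null && python3 ok.py &&
python3 -m inch '[-0.01,0,0,0,0,0,-0.02,0,0,0,0,0,-0.03,0,0,0,0,0]' >/dev/null && python3 ok.py &&
python3 -m inch '[-0.01,0,0,0,0,0,-0.02,0,0,0,0,0,-0.03,0,0,0,0,0]' >/dev/null && python3 ok.py &&
python3 -m inch '[-0.01,0,0,0,0,0,-0.02,0,0,0,0,0,-0.03,0,0,0,0,0]' >/dev/null && python3 ok.py &&
python3 -m inch '[-0.01,0,0,0,0,0,-0.02,0,0,0,0,0,-0.03,0,0,0,0,0]' >/dev/null && python3 ok.py &&
python3 -m inch '[-0.01,0,0,0,0,0,-0.02,0,0,0,0,0,-0.03,0,0,0,0,0]' >/dev/null && python3 ok.py
```

```text
17.42 0.0536 1.14
17.67 0.0516 2.49
17.92 0.0491 1.91
18.17 0.0466 2.74
18.42 0.0442 1.26
18.67 0.0419 3.15
```

```bash
python3 -m inch '[-0.01,0,0,0,0,0,-0.02,0,0,0,0,0,-0.03,0,0,0,0,0]' >/dev/null && python3 ok.py &&
python3 -m inch '[-0.01,0,0,0,0,0,-0.02,0,0,0,0,0,-0.03,0,0,0,0,0]' >/dev/null && python3 ok.py &&
python3 -m inch '[-0.01,0,0,0,0,0,-0.02,0,0,0,0,0,-0.03,0,0,0,0,0]' >/dev/null && python3 ok.py &&
python3 -m inch '[-0.01,0,0,0,0,0,-0.02,0,0,0,0,0,-0.03,0,0,0,0,0]' >/dev/null && python3 ok.py &&
python3 -m inch '[-0.01,0,0,0,0,0,-0.02,0,0,0,0,0,-0.03,0,0,0,0,0]' >/dev/null && python3 ok.py &&
python3 -m inch '[-0.01,0,0,0,0,0,-0.02,0,0,0,0,0,-0.03,0,0,0,0,0]' >/dev/null && python3 ok.py &&
python3 -m inch '[-0.01,0,0,0,0,0,-0.02,0,0,0,0,0,-0.03,0,0,0,0,0]' >/dev/null && python3 ok.py &&
python3 -m inch '[-0.01,0,0,0,0,0,-0.02,0,0,0,0,0,-0.03,0,0,0,0,0]' >/dev/null && python3 ok.py &&
python3 -m inch '[-0.01,0,0,0,0,0,-0.02,0,0,0,0,0,-0.03,0,0,0,0,0]' >/dev/null && python3 ok.py &&
python3 -m inch '[-0.01,0,0,0,0,0,-0.02,0,0,0,0,0,-0.03,0,0,0,0,0]' >/dev/null && python3 ok.py
```

```text
18.92 0.0395 3.03
19.17 0.0371 3.78
19.42 0.0347 2.0
19.67 0.0323 3.16
19.92 0.0299 3.06
20.17 0.0275 2.95
20.42 0.0251 1.98
20.67 0.0225 1.92
20.92 0.0202 1.59
21.17 0.0179 1.95
```

```bash
python3 -m inch '[-0.01,0,0,0,0,0,-0.02,0,0,0,0,0,-0.03,0,0,0,0,0]' >/dev/null && python3 ok.py &&
python3 -m inch '[-0.01,0,0,0,0,0,-0.02,0,0,0,0,0,-0.03,0,0,0,0,0]' >/dev/null && python3 ok.py &&
python3 -m inch '[-0.01,0,0,0,0,0,-0.02,0,0,0,0,0,-0.03,0,0,0,0,0]' >/dev/null && python3 ok.py &&
python3 -m inch '[-0.01,0,0,0,0,0,-0.02,0,0,0,0,0,-0.03,0,0,0,0,0]' >/dev/null && python3 ok.py &&
python3 -m inch '[-0.01,0,0,0,0,0,-0.02,0,0,0,0,0,-0.03,0,0,0,0,0]' >/dev/null && python3 ok.py &&
python3 -m inch '[-0.01,0,0,0,0,0,-0.02,0,0,0,0,0,-0.03,0,0,0,0,0]' >/dev/null && python3 ok.py &&
python3 -m inch '[-0.01,0,0,0,0,0,-0.02,0,0,0,0,0,-0.03,0,0,0,0,0]' >/dev/null && python3 ok.py &&
python3 -m inch '[-0.01,0,0,0,0,0,-0.02,0,0,0,0,0,-0.03,0,0,0,0,0]' >/dev/null && python3 ok.py &&
python3 -m inch '[-0.01,0,0,0,0,0,-0.02,0,0,0,0,0,-0.03,0,0,0,0,0]' >/dev/null && python3 ok.py &&
python3 -m inch '[-0.01,0,0,0,0,0,-0.02,0,0,0,0,0,-0.03,0,0,0,0,0]' >/dev/null && python3 ok.py
```

```text
21.42 0.0156 4.36
21.67 0.0144 11.79
```

```bash
python3 -m inch '[0,0,0,0,0,0,0,0,0,0,0,0]'
```

```text
time: 21.83
position: [0.4967, 0.0144, 0.0571]
tool_rot: [0.694, 0.72, 0.001, -0.001]
ft_force: [1.3, 8.5, 0.6]
grip_width: 0.0006
grip_force: 4.2
```

```bash
python3 -m inch '[-0.003,0,0,0,0,0,-0.006,0,0,0,0,0,-0.006,0,0,0,0,0]'
python3 -m inch '[0.003,0,0,0,0,0,0.006,0,0,0,0,0,0.01,0,0,0,0,0,0.014,0,0,0,0,0,0.018,0,0,0,0,0,0.022,0,0,0,0,0,0.026,0,0,0,0,0,0.03,0,0,0,0,0,0.034,0,0,0,0,0,0.038,0,0,0,0,0,0.042,0,0,0,0,0,0.05,0,0,0,0,0,0.06,0,0,0,0,0,0.08,0,0,0,0,0]'
```

```text
time: 22.08
position: [0.4967, 0.0144, 0.0571]
tool_rot: [0.694, 0.72, 0.001, -0.001]
ft_force: [1.7, 10.3, 1.1]
grip_width: 0.0004
grip_force: 5.3
time: 23.25
position: [0.4966, 0.0188, 0.0571]
tool_rot: [0.693, 0.72, -0.0, 0.0]
ft_force: [0.9, 0.5, -0.1]
grip_width: 0.0005
grip_force: 0.0
```

```bash
python3 -m inch '[0.02,0,-0.1,0,0,0,0.02,0,-0.3,0,0,0,0.02,0,-0.6,0,0,0,0.02,0,-0.9,0,0,0,0.02,0,-1,0,0,0,0.02,0,-1,0,0,0]'
python3 -m inch '[0,0,-0.5,0,0,0,0.3,0,-1,0,0,0,0.6,0,-1,0,0,0,1,0,-1,0,0,0,1,0,-1,0,0,0,1,0,-1,0,0,0]'
python3 - <<'E'
from h import *
im=camera('scene')[:,:,::-1];s=camera('side')[:,:,::-1]
for cc in('side','scene'):
  for t in('rack','gate'):print(cc,t,[(round(r['conf'],2),r['bbox']) for r in cut_out(cc,t)[:2]])
a=cv2.resize(im[130:230,90:290],None,fx=2.4,fy=4,interpolation=cv2.INTER_CUBIC)
b=cv2.resize(s[80:230,250:350],None,fx=3,fy=2.6667,interpolation=cv2.INTER_CUBIC)
cv2.imwrite('pics/p5.png',np.hstack([a,b]))
E
```

```text
time: 23.75
position: [0.4979, 0.0206, 0.1394]
tool_rot: [0.693, 0.721, 0.001, 0.002]
ft_force: [-0.1, -0.1, -0.7]
grip_width: 0.0006
grip_force: 0.0
time: 24.25
position: [0.4923, 0.1019, 0.2161]
tool_rot: [0.692, 0.722, -0.001, -0.001]
ft_force: [0.4, 0.4, -0.8]
grip_width: 0.0003
grip_force: 0.0
side rack [(0.97, [293.7, 127.5, 315.5, 176.6])]
side gate [(0.73, [285.9, 175.0, 307.2, 190.4])]
scene rack [(0.74, [142.2, 156.4, 198.8, 182.4]), (0.59, [366.6, 199.8, 409.3, 233.8])]
scene gate []
```

View pics/p5.png

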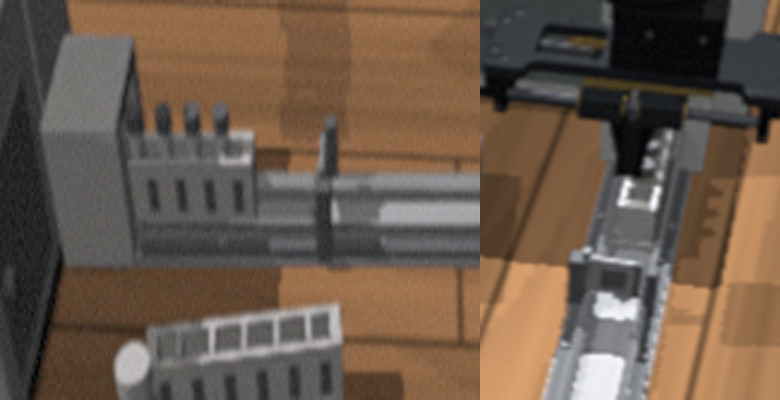

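The rack stands upright under the hood, with its rear at crop (255,175). The gate is shut across the lane (side crop (615,270)). I'll part the fingers and hand in.

```bash
python3 -m inch '[0,0,-0.3,0,0,0,0,0,-0.3,0,0,0,0,0,-0.3,0,0,0,0,0,-0.3,0,0,0,0,0,-0.3,0,0,0,0,0,-0.3,0,0,0]' 30; python3 -c "
from rig import hand_in
print(hand_in())"
```

```text
time: 25.05
position: [0.4928, 0.1005, 0.2403]
tool_rot: [0.694, 0.72, -0.001, -0.001]
ft_force: [-0.4, 0.2, 0.0]
grip_width: 0.0279
grip_force: 0.0
the job is handed in; nothing more can be done
None
```

I pushed the loaded rack through the gate until it came home against the stop, with about 10 N at the wrist. It was left standing upright with the gate shut behind it, and the job was handed in at about 25 s; no verdict came back.

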